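Open the child-proof vitamin tub at the reading table

ROBOT

A 6-joint arm with a two-finger parallel gripper is mounted at the origin on the work surface. World frame = base frame: x ahead of the robot, y to its left, z up, the work surface at z = 0. Lengths are in mm, angles in rad, forces in N, time in s.
With the tool pointing down it reaches from about 350 to 975 mm from the base axis. Payload 7.1 kg.
Tool frame: the origin (TCP) lies at the very end of the fingers, on their centre line; the grasp point (between the pads) lies 19 mm behind it; z points along the fingers, y is the direction in which the jaws open and shut (so a half turn about z gives the same grasp; the last joint's range is limited). The gripper opens to 88 mm and grips with 3 to 60 N. Pads are 20 mm wide; open, the fingers measure 115 mm over their backs; the gripper's body (75 mm by 178 mm) begins 61 mm behind the grasp point.
Start: joints at [-0.019, 0.423, 1.63, -0, 1.089, -0.019], TCP at [624.984, 0.026, 222.675] pointing down, gripper open.
Joint ranges: [-3, 3], [-0.9, 2.11], [0.09, 2.58], [-1.31, 4.45], [0.11, 2.69], [-2.54, 2.54]. Speed limits (rad/s): [2.39, 2.39, 3.01, 3.14, 3.14, 3.14].

INTERFACE

Orientations are given as a rotation vector (axis times angle).
In Python, from workcell import * gives the robot as it stands.
- The arm moves only by the tool play_rows, never from a script. Its argument "plan" is text: rows parted by semicolons, each of 7 numbers parted by spaces: the finger opening in cm, from 0 to 8.78, then the shift along the tool's x, y, z in cm, then the turn, a rotation vector about the tool's x, y, z in degrees. A call has 1 to 20 rows; each row shifts and turns the commanded pose from where the row before left it, along the tool's axes as they then stand; what a row does not reach is not made up. A row lasts 1/8 s, in which the tool goes at most 62.5 mm and 10.7 degrees, less where a joint would pass 70% of its speed; a pose out of reach is approached as far as the arm can. A call is refused whole if a number of a shift passes 6.25 or a number of a turn 10.7, either way. A call with a gripper value outside its range is refused whole. The fingers move at their own pace and stop on an object; the grip force is fixed at half the most. Time passes only in rows, so rows that do not move let the fingers close. It gives the time, the measured TCP pose, the force and the opening at its end, in the units of the state.
- get_obs(): the state, without advancing time (a new reading comes with each control period).
- get_image(name): name is "scene" or "side" or "wrist"; returns a dict with "pixels" (384x512x3 uint8, red, green, blue), "range_z" (384x512 float32, mm along the optical axis (not along the pixel's ray), 0 where there is no reading), "fx", "fy", "cx", "cy" (pixels), "eye" and "attitude" of the camera in the world. Camera axes: x right, y down, z forward; pixel columns grow to the right and rows downward; lengths in mm; the calibration is good to about 2 mm. A picture is of the moment at which its call begins.
- close_job(): hands the job in, once; it reports no verdict.
The state is a dict: "t": time; "qpos": joint angles; "qvel": joint speeds; "joint_torque": joint torques, N m; "ee_pos": TCP position; "orientation": TCP orientation; "ft_force": force on the tool from outside, world axes, zero at the start; "moment": the same for the moment, N m; "width": finger opening in mm.
Only numpy, scipy, OpenCV 4.12 (cv2) and the standard library are available. Lean on these libraries where they do the work, as an engineer would, in place of code of your own. Each camera call takes 0.05 s, during which the arm holds its last target. There are 200 camera calls.

TASK

Take the child-proof cap off the vitamin tub that is clamped in the wooden block: squeeze the cap's two side tabs fully in and, while keeping them squeezed, turn it anticlockwise until you feel it meet its stop, ease it back a few degrees and lift it slowly straight off. Set the cap down gently, right way up, inside the shallow wooden tray and let go of it. Be gentle: do not crush the tabs, wrench the cap against its stops or pull on it while it is still caught, and leave the mug, the small jar and the spectacle case where they are.

Things in the scene. Friction and masses are not known exactly. Their poses are not given: they have to be found in the camera images.
- cap_grip (a point): Grasp centre of the loose cap, on its axis, 30 mm above its lower rim, half-way up its side tabs. Grey ribbed cap, 49 mm in diameter, 39 mm high, about 75 g; z up. A tab stands out at its +y and its -y side: flat outer face 22 mm wide, 18 mm high, square to y; faces 62 mm apart when free, 50 mm when both are fully squeezed in. Shut at the start, rim 2 mm above the tub's shoulder.
- cap: The same cap, origin at its rim. Turns off anticlockwise seen from above (yaw grows). It comes free after 20 to 75 degrees and meets a stop 10 degrees later; where cannot be seen. Eased back 3 to 5 degrees from the stop it lifts freely; hard against it it jams. Turns freely (under 0.1 N m) till the stop, which gives by 0.1 N m per degree. Play 1 mm. Off the neck once 40 mm up. Cracks above 40 N on the tub: at most 0.3 N m on the stop.
- tab_a (a joint): How far the tab on the cap's +y side is pressed in: 0 free, 0.006 m fully in. Sprung: starts to move at 3 N, fully in at 8 N. Unless it is in by 5 mm or more, its foot catches on a post on the tub's shoulder and the cap cannot be turned off. A squeeze (grip) of 12 to 20 N is right; above 35 N it is crushed.
- tab_b (a joint): The same for the tab on the cap's -y side.
- tub: White round vitamin tub, 72 mm in diameter, fixed in a wooden block 120 mm square, 18 mm high, screwed to the table. Origin on its axis at the table, z up. Flat shoulder 80 mm above the table; the neck under the cap is 34 mm in diameter and rises 34 mm above the shoulder. Posts 8 mm high stand on the shoulder 27 to 33 mm from the axis: finger tips must pass above them.
- tray: Shallow square wooden tray fixed to the table, 160 mm by 160 mm outside, rim 10 mm high, walls 5 mm thick, inner floor 5 mm above the table. Origin at the centre of its underside, sides along x and y.
- mug: White ceramic mug, 82 mm across and 95 mm high; bystander, origin under its centre.
- jar: Small amber jar with a metal lid, 48 mm across and 75 mm high; bystander, origin under its centre.
- case: Black spectacle case 60 mm by 155 mm by 34 mm high; bystander, origin under its centre.
Mind the look-alikes: they are no part of the job. Of the things shaped like the tray, the wooden one is meant. What is shaped like the cap but green is not meant.

How it is judged:
By the outcome, as a careful person would: the job done as asked, in the order asked, and still so for the second after the job is handed in, with the robot touching nothing.
It also fails if it takes over 72 s, if anything falls off the work surface, if the arm or the gripper's body presses on something with over 40 N, if the wrist force passes 120 N, or if a joint passes its speed limit or range.

## Working session

There is one attempt and no reset: what is moved stays moved. The work goes in short steps, Python scripts to look and compute and a tool call to move; the robot and the scene stay as the last step left them, time stands still between calls to the robot, and variables do not carry over. Pictures are saved under pics/ and viewed, about 8 in all and at most 12, crops included, and the job is handed in when it is done.

Besides the shell and the picture viewer there is one more tool, called as name(argument=value, ...) on one line, values as JSON. play_rows: Moves the arm, as the interface text tells. Its arguments: {"type":"object","properties":{"plan":{"type":"string"}},"required":["plan"]}

```bash
mkdir -p pics; cat > h.py <<'E'
from workcell import *
import numpy as np, cv2
from scipy.spatial.transform import Rotation as R
def cam(n):
    im=get_image(n); return im
def rot(im):
    a=np.array(im["attitude"],float)
    return a if a.shape==(3,3) else (R.from_rotvec(a).as_matrix() if a.size==3 else R.from_quat(a).as_matrix())
def cloud(im):
    z=im["range_z"]; v,u=np.mgrid[:z.shape[0],:z.shape[1]]
    p=np.stack([(u-im["cx"])/im["fx"]*z,(v-im["cy"])/im["fy"]*z,z],-1)
    w=p@rot(im).T+np.array(im["eye"]); w[z==0]=np.nan
    return w
def save(im,fn,crop=None,s=1):
    p=im["pixels"][...,::-1]
    if crop: u0,v0,u1,v1=crop; p=p[v0:v1,u0:u1]
    cv2.imwrite(fn,cv2.resize(p,None,fx=s,fy=s,interpolation=cv2.INTER_CUBIC))
E
python3 - <<'E'
from h import *
a=cam("scene");b=cam("side")
for n,i in(("scene",a),("side",b)): print(n,i["eye"],i["attitude"],i["fx"],i["cx"],i["cy"]); np.save(n+".npy",i,allow_pickle=True)
p=np.vstack([a["pixels"],b["pixels"]])[...,::-1]
p=np.hstack([a["pixels"],b["pixels"]])[...,::-1]
cv2.imwrite("pics/1.png",cv2.resize(p,(800,300),interpolation=cv2.INTER_AREA))
print(get_obs())
E
```

```text
scene [ 917.77201464 -572.10820072  793.95619038] [-2.29219179 -0.92050352  0.32146347] 361.2707318176417 261.2088322420025 202.2958061297967
side [ 397.36444809 -988.07707958  690.56215493] [-2.15952525  0.12442112 -0.09602598] 362.96964917613445 256.07555303657034 191.63533240370035
{'t': 0.1, 'qpos': array([-1.89874760e-02,  4.23741888e-01,  1.63060566e+00, -3.85640210e-06,
        1.08857771e+00, -1.90068774e-02]), 'qvel': array([-0.0012851 , -0.00189372, -0.00072081,  0.00059835, -0.00106521,
       -0.00118818]), 'joint_torque': array([ 6.49496542e-04, -5.45618248e+01, -2.74323839e+01,  6.46709581e-02,
        1.88581715e-02,  1.54216096e-06]), 'ee_pos': array([6.24507137e+02, 4.18478077e-02, 2.21996603e+02]), 'orientation': array([-2.22074054e+00, -2.22078760e+00,  1.45518587e-03]), 'ft_force': array([-0.6479167 ,  0.3997799 ,  0.22951299]), 'moment': array([ 0.0191892 , -0.02627945, -0.00952544]), 'width': 88.0964558838295}
```

View pics/1.png

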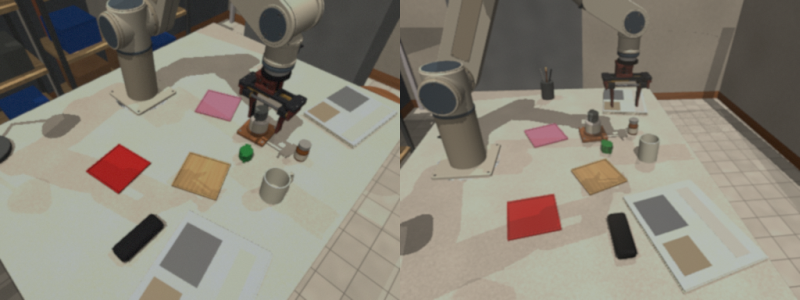

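The left half is the scene view and the right half the side view. In full-size scene pixels:
- Grey cap on the white tub in the wooden block at about (333,147). The green look-alike is at (315,195), lying loose, so the grey one is meant.
- Wooden tray at about (258,224). The red one at (152,214) and the pink one at (278,134) are look-alikes.
- Mug at (353,237), jar at (387,193), case at (177,305).

Next I'll measure these and confirm them in an enlarged crop.

```bash
python3 - <<'E'
from h import *
for n in("scene","side"):
    im=np.load(n+".npy",allow_pickle=True).item(); w=cloud(im)
    hsv=cv2.cvtColor(im["pixels"],cv2.COLOR_RGB2HSV)
    # things above table, components
    z=w[...,2]; 
    m=((z>4)&(z<160)&(w[...,0]>250)&(w[...,0]<900)&(abs(w[...,1])<600)).astype(np.uint8)
    k,l,s,c=cv2.connectedComponentsWithStats(m)
    for i in range(1,k):
        if s[i,4]>60:
            q=w[l==i]; print(n,c[i].round(),s[i,4],np.nanpercentile(q,3,axis=0).round(),np.nanpercentile(q,97,axis=0).round(),np.median(im["pixels"][l==i],axis=0))
    # grey cap top / neighbourhood
    lo=np.nanmedian(w[(abs(z)<10)],axis=0); print("tablez",lo)
a=np.load("scene.npy",allow_pickle=True).item();b=np.load("side.npy",allow_pickle=True).item()
A=cv2.resize(a["pixels"][100:260,220:420],(400*1,320),interpolation=cv2.INTER_CUBIC)
B=cv2.resize(b["pixels"][120:260,200:360],None,fx=2.285,fy=2.285,interpolation=cv2.INTER_CUBIC)[:320]
cv2.imwrite("pics/2.png",np.hstack([A,B])[...,::-1])
E
```

```text
scene [282. 136.] 921 [255.  89.   4.] [391. 265.  11.] [171. 113. 128.]
scene [443. 152.] 4014 [622. 356.   7.] [859. 591.  19.] [171. 175. 161.]
scene [330. 162.] 1498 [473. 100.   8.] [582. 202. 121.] [93. 73. 55.]
scene [387. 192.] 455 [696. 141.   9.] [738. 180.  76.] [114. 107.  92.]
scene [315. 196.] 338 [550.  -3.   6.] [594.  53.  41.] [ 43. 115.  55.]
scene [157. 220.] 1439 [ 254. -401.    4.] [ 363. -247.   11.] [158.  34.  32.]
scene [258. 224.] 2060 [ 430. -230.    4.] [599. -62.  11.] [163. 132.  87.]
scene [352. 237.] 1471 [697. -81.   8.] [773.   9.  95.] [126. 122. 106.]
scene [262. 339.] 13157 [ 616. -516.    6.] [ 864. -238.   12.] [171. 177. 165.]
scene [176. 305.] 1858 [ 521. -515.   16.] [ 575. -373.   36.] [30. 30. 30.]
tablez [ 4.47830856e+02 -2.25048311e+02  5.05656549e-02]
side [189. 115.] 328 [274. 577.   8.] [335. 599. 133.] [56. 55. 52.]
side [288. 133.] 1226 [618. 351.   7.] [854. 589.  20.] [166. 166. 154.]
side [250. 168.] 1223 [469.  -1.   7.] [584. 191. 121.] [101.  88.  64.]
side [298. 161.] 259 [693. 138.   7.] [734. 175.  77.] [118. 110.  96.]
side [190. 172.] 804 [255.  86.   4.] [389. 263.  11.] [175. 113. 128.]
side [318. 188.] 872 [693. -85.   9.] [768.  -6.  95.] [140. 136. 119.]
side [254. 225.] 1685 [ 429. -236.    4.] [597. -67.  11.] [161. 130.  90.]
side [371. 296.] 12733 [ 622. -589.    7.] [ 887. -257.   12.] [179. 180. 169.]
side [180. 276.] 1922 [ 253. -406.    4.] [ 358. -249.   11.] [154.  52.  47.]
side [284. 302.] 1554 [ 515. -521.   15.] [ 571. -380.   36.] [38. 37. 35.]
tablez [ 372.73335761 -331.39640879    0.75776055]
```

View pics/2.png

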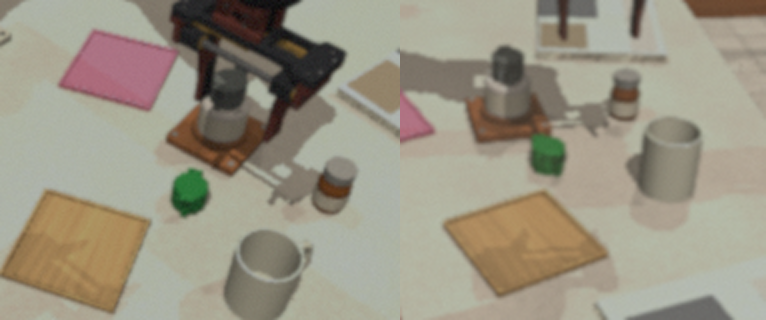

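The crop confirms the picks: the grey cap on the tub in the block is the target and the plain wooden tray is the goal; the green cap and the pink and red trays are look-alikes. Now I'll measure the cap top, the tray centre, and the wrist camera offset.

```bash
python3 - <<'E'
from h import *
for n in("scene","side"):
    im=np.load(n+".npy",allow_pickle=True).item(); w=cloud(im); z=w[...,2]
    m=(z>114)&(z<126)&(abs(w[...,0]-525)<50)&(abs(w[...,1]-150)<60)
    q=w[m]; print(n,"cap",q.mean(0).round(1),m.sum(),q.min(0).round(),q.max(0).round())
    hsv=cv2.cvtColor(im["pixels"],cv2.COLOR_RGB2HSV)
    m=((z>2)&(z<14)&(w[...,0]>400)&(w[...,0]<630)&(w[...,1]>-260)&(w[...,1]<-40)).astype(np.uint8)
    q=w[m>0][:,:2].astype(np.float32); print("tray",cv2.minAreaRect(q), q.mean(0))
im=cam("wrist"); o=get_obs()
T=R.from_rotvec(o["orientation"]).as_matrix()
print("wrist cam in tool",T.T@(np.array(im["eye"])-o["ee_pos"]), (T.T@rot(im)).round(2), im["fx"])
E
```

```text
scene cap [525.1 157.4 119.8] 200 [499. 129. 114.] [548. 192. 123.]
tray ((514.6719970703125, -149.99398803710938), (226.56277465820312, 219.74510192871094), 0.6481166481971741) [ 514.79877 -149.26707]
side cap [523.3 152.  120.2] 104 [499. 126. 114.] [547. 190. 124.]
tray ((515.0609130859375, -148.92063903808594), (228.04302978515625, 216.4320526123047), 0.0408349446952343) [ 511.46973 -152.9349 ]
wrist cam in tool [  79.56963755    0.2778153  -162.90762222] [[ 0.   -0.96 -0.29]
 [ 1.    0.    0.  ]
 [-0.   -0.29  0.96]] 338.7571238622242
```

play_rows(plan="8.78 3.1 -2 0 0 0 0;8.78 3.1 -2 0 0 0 0;8.78 3.1 -2 0 0 0 0;8.78 3.1 -2 0 0 0 0;8.78 3.1 -2 0 0 0 0;8.78 0 0 0 0 0 0;8.78 0 0 0 0 0 0")

```text
t: 1.02
ee_pos: [525.3, 154.8, 222.7]
orientation: [2.221, 2.222, 0.0]
ft_force: [0.0, -0.7, -0.3]
width: 87.6
```

```bash
python3 - <<'E'
from h import *
im=cam("wrist"); o=get_obs(); np.save("w1.npy",im,allow_pickle=True); w=cloud(im); z=w[...,2]
print(o["ee_pos"],o["orientation"],o["ft_force"])
m=((z>110)&(z<128)&(np.hypot(w[...,0]-524,w[...,1]-155)<60)).astype(np.uint8)
k,l,s,c=cv2.connectedComponentsWithStats(m); i=1+np.argmax(s[1:,4]); q=w[l==i]
print(c[i],s[i],q.mean(0),q.min(0),q.max(0),cv2.minAreaRect(q[:,:2].astype(np.float32)))
save(im,"pics/3.png",None,1.5)
E
```

```text
[525.48805483 154.48324504 222.66226756] [2.22157036e+00 2.22085886e+00 1.34704107e-04] [ 0.18588276 -0.09825314 -0.48590765]
[253.45998797 178.66215403] [ 223  140   62   78 3324] [521.70108906 163.44531685 121.26886536] [496.68151009 130.34887259 110.03365671] [546.6738045  193.77842695 124.08767846] ((521.706787109375, 161.91436767578125), (50.185142517089844, 62.401458740234375), 5.611490726470947)
```

View pics/3.png

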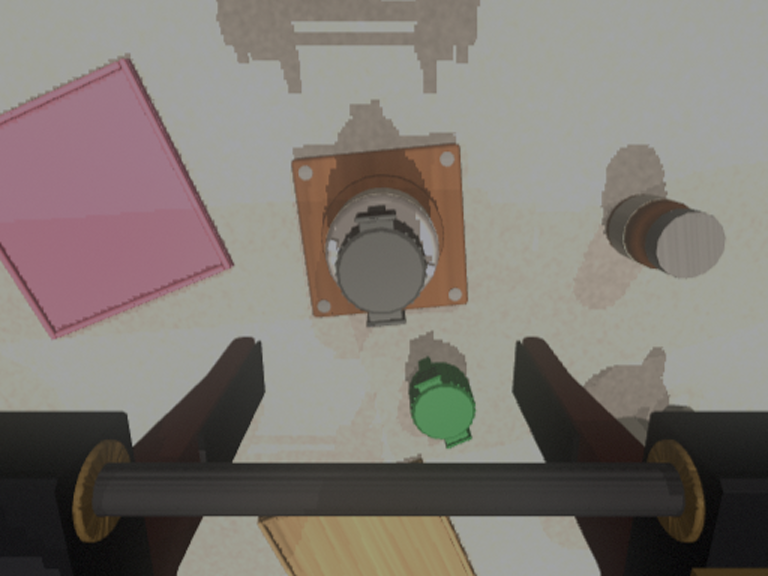

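The grey cap is at pixel (253,178) of 384x512, with its tabs close to world y (yaw about +5.6°) and its centre about (521.8,162). Next I'll centre over it and turn the tool by +84.4° about its z, which leaves the wrist joint room for the full anticlockwise turn.

play_rows(plan="8.78 0.7 -0.35 0 0 0 0;8.78 0 0 0 0 0 10.5;8.78 0 0 0 0 0 10.5;8.78 0 0 0 0 0 10.5;8.78 0 0 0 0 0 10.5;8.78 0 0 0 0 0 10.5;8.78 0 0 0 0 0 10.5;8.78 0 0 0 0 0 10.5;8.78 0 0 0 0 0 10.5;8.78 0 0 0 0 0 0;8.78 0 0 0 0 0 0;8.78 0 0 0 0 0 0")

```text
t: 2.58
ee_pos: [521.5, 162.0, 222.7]
orientation: [-3.137, -0.167, -0.0]
ft_force: [-1.1, 0.0, 0.3]
width: 87.6
```

```bash
python3 - <<'E'
from h import *
im=cam("wrist"); o=get_obs(); w=cloud(im); z=w[...,2]
T=R.from_rotvec(o["orientation"]).as_matrix()
print(o["ee_pos"],o["qpos"],"tool y yaw",np.degrees(np.arctan2(T[1,1],T[0,1])),T[:,2])
for lo in(110,116,121):
    m=((z>lo)&(z<128)&(np.hypot(w[...,0]-522,w[...,1]-162)<45)).astype(np.uint8)
    k,l,s,c=cv2.connectedComponentsWithStats(m); i=1+np.argmax(s[1:,4]); q=w[l==i]
    print(lo,s[i],q.mean(0),cv2.minAreaRect(q[:,:2].astype(np.float32)))
C=((z>121)&(z<128)&(np.hypot(w[...,0]-522,w[...,1]-162)<45)).astype(np.uint8)
# neck/top disc radius
q=w[C>0]; print(np.percentile(q[:,2],[5,50,95]))
save(im,"pics/4.png",None,1.5)
E
```

```text
[521.49115123 161.9964609  222.64792116] [2.79385858e-01 3.07974159e-01 1.80531654e+00 2.20343162e-05
 1.02835693e+00 1.74404519e+00] tool y yaw -83.91944972977095 [-5.80469238e-05  2.97953303e-06 -9.99999998e-01]
110 [ 222  155   77   62 3280] [523.89666187 161.78888842 121.12885919] ((522.4497680664062, 161.5919189453125), (50.4873046875, 62.439659118652344), 7.862539768218994)
116 [ 222  157   77   60 3169] [523.36631722 161.74779799 121.4126842 ] ((522.34130859375, 161.13790893554688), (50.3719482421875, 62.44332504272461), 37.334686279296875)
121 [ 231  160   59   56 2190] [522.67192809 161.55845684 121.91454638] ((522.562744140625, 161.5782470703125), (46.53424835205078, 47.27911376953125), 59.27670669555664)
[121.13444291 121.86577271 122.84649969]
```

View pics/4.png

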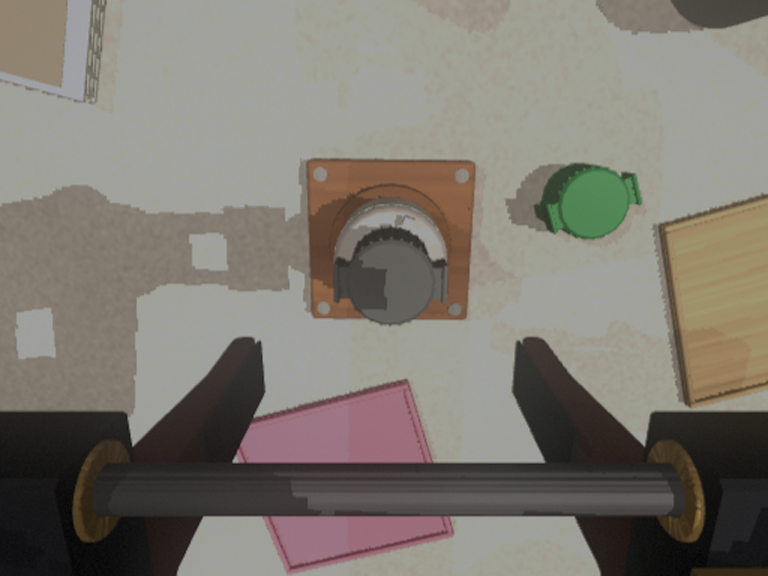

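The jaws line up with the tabs at pixels (340,281) and (440,280) in the enlarged view, and I only need about 1 mm more along tool x. Next I'll descend to TCP z of about 94.

play_rows(plan="8.78 0.1 0.03 1.3 0 0 0;8.78 0 0 1.3 0 0 0;8.78 0 0 1.3 0 0 0;8.78 0 0 1.3 0 0 0;8.78 0 0 1.3 0 0 0;8.78 0 0 1.3 0 0 0;8.78 0 0 1.3 0 0 0;8.78 0 0 1.3 0 0 0;8.78 0 0 1 0 0 0;8.78 0 0 0.7 0 0 0;8.78 0 0 0.5 0 0 0;8.78 0 0 0.27 0 0 0;8.0 0 0 0 0 0 0;7.2 0 0 0 0 0 0;6.8 0 0 0 0 0 0;6.6 0 0 0 0 0 0")

```text
t: 4.62
ee_pos: [522.6, 161.9, 94.1]
orientation: [-3.137, -0.164, -0.0]
ft_force: [0.4, -0.5, -0.0]
width: 66.1
```

play_rows(plan="6.4 0 0 0 0 0 0;6.2 0 0 0 0 0 0;6.0 0 0 0 0 0 0;5.8 0 0 0 0 0 0;5.6 0 0 0 0 0 0;5.5 0 0 0 0 0 0;5.4 0 0 0 0 0 0;5.4 0 0 0 0 0 0;5.4 0 0 0 0 0 0")

```text
t: 5.75
ee_pos: [522.6, 161.8, 94.1]
orientation: [-3.137, -0.164, -0.0]
ft_force: [-0.3, 0.9, 2.3]
width: 53.9
```

play_rows(plan="5.3 0 0 0 0 0 0;5.2 0 0 0 0 0 0;5.1 0 0 0 0 0 0;5.0 0 0 0 0 0 0;4.95 0 0 0 0 0 0;4.9 0 0 0 0 0 0;4.9 0 0 0 0 0 0;4.9 0 0 0 0 0 0")

```text
t: 6.75
ee_pos: [522.6, 161.7, 94.1]
orientation: [3.137, 0.164, 0.0]
ft_force: [-1.1, -0.6, 6.7]
width: 49.4
```

```bash
python3 - <<'E'
from h import *
for k in range(3):
    o=get_obs(); print(o["t"],o["ft_force"].round(2),o["moment"].round(3),o["width"])
E
```

```text
6.75 [-1.08 -0.55  6.68] [-0.152  0.184  0.   ] 49.436600185720735
6.75 [-1.08 -0.55  6.68] [-0.152  0.184  0.   ] 49.436600185720735
6.75 [-1.08 -0.55  6.68] [-0.152  0.184  0.   ] 49.436600185720735
```

play_rows(plan="4.85 0 0 0 0 0 0;4.85 0 0 0 0 0 -1;4.85 0 0 0 0 0 -2;4.85 0 0 0 0 0 -2;4.85 0 0 0 0 0 -2;4.85 0 0 0 0 0 -2;4.85 0 0 0 0 0 -1;4.85 0 0 0 0 0 0;4.85 0 0 0 0 0 0")

```text
t: 7.88
ee_pos: [522.8, 162.0, 94.3]
orientation: [-3.111, -0.437, -0.001]
ft_force: [0.0, 0.6, 6.9]
width: 49.2
```

```bash
cat > s.py <<'E'
from h import *
o=get_obs(); T=R.from_rotvec(o["orientation"]).as_matrix()
print(round(o["t"],2),o["ee_pos"].round(1),"yaw",np.degrees(np.arctan2(T[1,1],T[0,1])).round(2),"F",o["ft_force"].round(2),"M",o["moment"].round(3),"w",round(o["width"],2),"q6",o["qpos"][5].round(3),"tq",o["joint_torque"].round(2))
E
python3 s.py
```

```text
7.88 [522.8 162.   94.3] yaw -74.0 F [0.   0.58 6.93] M [0.079 0.14  0.033] w 49.22 q6 1.57 tq [-1.600e-01 -4.771e+01 -1.805e+01 -1.000e-02 -1.500e-01  1.000e-02]
```

play_rows(plan="4.85 0 0 -0.03 0 0 -1;4.85 0 0 0 0 0 -2;4.85 0 0 0 0 0 -2;4.85 0 0 0 0 0 -2;4.85 0 0 0 0 0 -2;4.85 0 0 0 0 0 -2;4.85 0 0 0 0 0 -1;4.85 0 0 0 0 0 0;4.85 0 0 0 0 0 0")

```text
t: 9.0
ee_pos: [522.5, 161.8, 94.3]
orientation: [3.048, 0.76, -0.0]
ft_force: [0.5, 0.4, 3.9]
width: 48.9
```

```bash
python3 s.py
```

```text
9.0 [522.5 161.8  94.3] yaw -62.01 F [0.47 0.4  3.94] M [-0.023  0.075  0.011] w 48.92 q6 1.361 tq [-1.200e-01 -4.847e+01 -1.841e+01  2.000e-02 -1.200e-01  2.000e-02]
```

play_rows(plan="4.85 0 0 0 0 0 -1;4.85 0 0 0 0 0 -2;4.85 0 0 0 0 0 -2;4.85 0 0 0 0 0 -1;4.85 0 0 0 0 0 0;4.85 0 0 0 0 0 0")

```text
t: 9.75
ee_pos: [522.5, 161.8, 94.3]
orientation: [3.004, 0.918, 0.0]
ft_force: [-0.2, -0.5, 4.4]
width: 48.9
```

```bash
python3 s.py; python3 - <<'E'
from h import *
im=cam("wrist"); save(im,"pics/5.png",None,1.2)
E
```

```text
9.75 [522.5 161.8  94.3] yaw -56.0 F [-0.16 -0.46  4.42] M [0.048 0.088 0.056] w 48.86 q6 1.256 tq [-1.400e-01 -4.846e+01 -1.834e+01  2.000e-02 -8.000e-02  2.000e-02]
```

View pics/5.png

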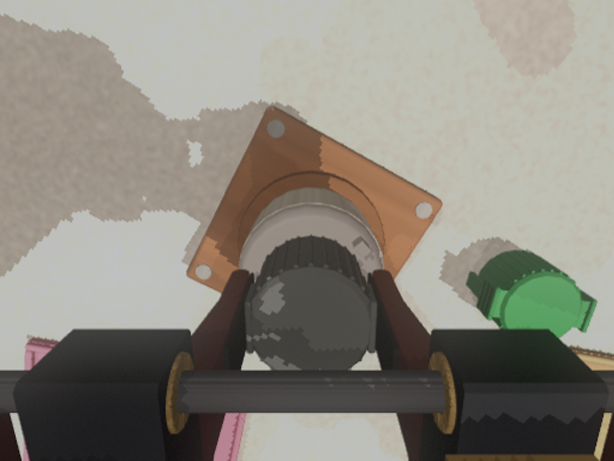

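The cap is turning with the jaws, with the tabs still flat against the pads at about (250,310) and (372,310). From here I'll take 2° steps with a moment check after each.

```bash
cat > m.py <<'E'
from h import *
L=[]
for k in range(4):
    if k: get_image("wrist")
    o=get_obs(); L.append(np.r_[o["ft_force"],o["moment"]])
T=R.from_rotvec(o["orientation"]).as_matrix(); L=np.array(L)
print(round(o["t"],2),o["ee_pos"].round(2),"yaw",np.degrees(np.arctan2(T[1,1],T[0,1])).round(2),"mean",L.mean(0).round(3),"Mz",L[:,5].round(3),"w",round(o["width"],2))
E
python3 m.py
```

```text
9.95 [522.54 161.82  94.28] yaw -56.0 mean [-0.459 -0.118  4.404  0.04   0.078  0.036] Mz [0.037 0.049 0.006 0.052] w 48.93
```

play_rows(plan="4.85 0 0 0 0 0 -1;4.85 0 0 0 0 0 -1;4.85 0 0 0 0 0 0;4.85 0 0 0 0 0 0")

```text
t: 10.45
ee_pos: [522.5, 161.8, 94.3]
orientation: [2.988, 0.971, -0.0]
ft_force: [-0.2, 0.3, 5.5]
width: 49.3
```

```bash
python3 m.py
```

```text
10.6 [522.52 161.85  94.3 ] yaw -54.0 mean [-0.167  0.112  4.399  0.034  0.082  0.014] Mz [-0.015  0.05   0.01   0.011] w 49.0
```

play_rows(plan="4.85 0 0 0 0 0 -1;4.85 0 0 0 0 0 -1;4.85 0 0 0 0 0 0;4.85 0 0 0 0 0 0")

```text
t: 11.1
ee_pos: [522.5, 161.8, 94.3]
orientation: [2.97, 1.023, -0.0]
ft_force: [-0.1, -0.0, 4.6]
width: 49.1
```

```bash
python3 m.py
```

```text
11.25 [522.52 161.82  94.28] yaw -52.0 mean [-0.511 -0.034  4.55   0.024  0.067  0.03 ] Mz [0.051 0.044 0.004 0.02 ] w 48.8
```

play_rows(plan="4.85 0 0 0 0 0 -1;4.85 0 0 0 0 0 -1;4.85 0 0 0 0 0 0;4.85 0 0 0 0 0 0")

```text
t: 11.75
ee_pos: [522.5, 161.8, 94.3]
orientation: [2.952, 1.074, 0.0]
ft_force: [-0.1, -0.1, 4.8]
width: 48.9
```

```bash
python3 m.py
```

```text
11.9 [522.52 161.82  94.28] yaw -50.0 mean [-0.191 -0.048  4.297  0.039  0.062  0.026] Mz [0.02  0.042 0.027 0.016] w 49.09
```

play_rows(plan="4.85 0 0 0 0 0 -1;4.85 0 0 0 0 0 -1;4.85 0 0 0 0 0 0;4.85 0 0 0 0 0 0")

```text
t: 12.4
ee_pos: [522.5, 161.8, 94.3]
orientation: [2.933, 1.126, -0.0]
ft_force: [0.6, -0.1, 4.3]
width: 49.6
```

```bash
python3 m.py
```

```text
12.55 [522.52 161.84  94.3 ] yaw -48.0 mean [-0.084 -0.033  4.266  0.01   0.076  0.052] Mz [0.046 0.022 0.057 0.083] w 48.73
```

play_rows(plan="4.85 0 0 0 0 0 -1;4.85 0 0 0 0 0 -1;4.85 0 0 0 0 0 0;4.85 0 0 0 0 0 0")

```text
t: 13.05
ee_pos: [522.5, 161.8, 94.3]
orientation: [2.913, 1.177, 0.0]
ft_force: [0.7, 0.9, 4.8]
width: 48.9
```

```bash
python3 m.py
```

```text
13.2 [522.51 161.84  94.29] yaw -46.0 mean [0.201 0.337 4.285 0.01  0.076 0.039] Mz [0.036 0.011 0.088 0.022] w 49.05
```

play_rows(plan="4.85 0 0 0 0 0 -1;4.85 0 0 0 0 0 -1;4.85 0 0 0 0 0 0;4.85 0 0 0 0 0 0")

```text
t: 13.7
ee_pos: [522.5, 161.8, 94.3]
orientation: [2.892, 1.228, 0.0]
ft_force: [-0.3, 0.3, 4.4]
width: 49.1
```

```bash
python3 m.py
```

```text
13.85 [522.54 161.84  94.29] yaw -44.0 mean [0.058 0.124 4.638 0.043 0.061 0.027] Mz [0.008 0.012 0.004 0.084] w 49.26
```

play_rows(plan="4.85 0 0 0 0 0 -1;4.85 0 0 0 0 0 -1;4.85 0 0 0 0 0 0;4.85 0 0 0 0 0 0")

```text
t: 14.35
ee_pos: [522.5, 161.8, 94.3]
orientation: [2.87, 1.278, -0.0]
ft_force: [-1.1, 0.1, 3.9]
width: 49.2
```

```bash
python3 m.py
```

```text
14.5 [522.53 161.82  94.29] yaw -42.0 mean [-0.268 -0.207  4.204  0.011  0.065  0.043] Mz [0.059 0.061 0.047 0.005] w 49.11
```

play_rows(plan="4.85 0 0 0 0 0 -1;4.85 0 0 0 0 0 -1;4.85 0 0 0 0 0 0;4.85 0 0 0 0 0 0")

```text
t: 15.0
ee_pos: [522.5, 161.8, 94.3]
orientation: [2.847, 1.328, -0.0]
ft_force: [0.1, -0.2, 4.4]
width: 49.0
```

```bash
python3 m.py
```

```text
15.15 [522.5  161.79  94.27] yaw -40.0 mean [-0.117  0.006  4.539  0.041  0.06   0.064] Mz [0.088 0.087 0.031 0.052] w 48.81
```

play_rows(plan="4.85 0 0 0 0 0 -1;4.85 0 0 0 0 0 -1;4.85 0 0 0 0 0 0;4.85 0 0 0 0 0 0")

```text
t: 15.65
ee_pos: [522.5, 161.8, 94.3]
orientation: [2.824, 1.377, -0.0]
ft_force: [-0.1, 0.3, 4.5]
width: 49.3
```

```bash
python3 m.py
```

```text
15.8 [522.49 161.83  94.25] yaw -38.0 mean [-0.253  0.182  4.769  0.005  0.054  0.024] Mz [0.001 0.023 0.046 0.026] w 49.17
```

play_rows(plan="4.85 0 0 0 0 0 -1;4.85 0 0 0 0 0 -1;4.85 0 0 0 0 0 0;4.85 0 0 0 0 0 0")

```text
t: 16.3
ee_pos: [522.5, 161.8, 94.3]
orientation: [2.799, 1.426, -0.0]
ft_force: [1.0, -0.4, 4.3]
width: 49.1
```

```bash
python3 m.py
```

```text
16.45 [522.5  161.83  94.27] yaw -36.0 mean [-0.14  -0.299  4.458  0.006  0.048  0.011] Mz [ 0.013  0.015  0.026 -0.01 ] w 49.12
```

play_rows(plan="4.85 0 0 0 0 0 -1;4.85 0 0 0 0 0 -1;4.85 0 0 0 0 0 0;4.85 0 0 0 0 0 0")

```text
t: 16.95
ee_pos: [522.5, 161.8, 94.3]
orientation: [2.774, 1.475, 0.0]
ft_force: [-0.2, -0.4, 3.9]
width: 48.9
```

```bash
python3 m.py
```

```text
17.1 [522.53 161.82  94.27] yaw -34.0 mean [-0.085  0.008  4.262  0.036  0.042  0.013] Mz [ 0.008 -0.002 -0.006  0.053] w 48.83
```

play_rows(plan="4.85 0 0 0 0 0 -1;4.85 0 0 0 0 0 -1;4.85 0 0 0 0 0 0;4.85 0 0 0 0 0 0")

```text
t: 17.6
ee_pos: [522.5, 161.8, 94.3]
orientation: [2.748, 1.523, 0.0]
ft_force: [-0.0, 0.4, 3.9]
width: 49.0
```

```bash
python3 m.py
```

```text
17.75 [522.53 161.81  94.29] yaw -32.0 mean [-0.285  0.349  4.323  0.045  0.027  0.021] Mz [-0.011 -0.002  0.072  0.023] w 49.09
```

play_rows(plan="4.85 0 0 0 0 0 -1;4.85 0 0 0 0 0 -1;4.85 0 0 0 0 0 0;4.85 0 0 0 0 0 0")

```text
t: 18.25
ee_pos: [522.5, 161.8, 94.3]
orientation: [2.721, 1.571, 0.0]
ft_force: [-0.2, 0.8, 5.1]
width: 49.0
```

```bash
python3 m.py
```

```text
18.4 [522.54 161.82  94.29] yaw -30.0 mean [-0.401  0.229  4.926  0.008  0.063  0.015] Mz [0.001 0.021 0.031 0.008] w 48.86
```

play_rows(plan="4.85 0 0 0 0 0 -1;4.85 0 0 0 0 0 -1;4.85 0 0 0 0 0 0;4.85 0 0 0 0 0 0")

```text
t: 18.9
ee_pos: [522.5, 161.8, 94.3]
orientation: [2.693, 1.618, -0.0]
ft_force: [0.0, 0.7, 4.2]
width: 49.2
```

```bash
python3 m.py
```

```text
19.05 [522.5  161.84  94.27] yaw -28.0 mean [ 0.223  0.217  4.555  0.055  0.071 -0.008] Mz [ 0.017 -0.031 -0.006 -0.013] w 49.35
```

play_rows(plan="4.85 0 0 0 0 0 -1;4.85 0 0 0 0 0 -1;4.85 0 0 0 0 0 0;4.85 0 0 0 0 0 0")

```text
t: 19.55
ee_pos: [522.5, 161.8, 94.3]
orientation: [2.664, 1.665, 0.0]
ft_force: [1.1, 0.1, 4.6]
width: 49.2
```

```bash
python3 m.py
```

```text
19.7 [522.51 161.82  94.29] yaw -26.0 mean [0.271 0.669 4.428 0.024 0.044 0.035] Mz [0.014 0.057 0.068 0.003] w 49.16
```

play_rows(plan="4.85 0 0 0 0 0 -1;4.85 0 0 0 0 0 -1;4.85 0 0 0 0 0 0;4.85 0 0 0 0 0 0")

```text
t: 20.2
ee_pos: [522.5, 161.8, 94.3]
orientation: [2.635, 1.711, -0.0]
ft_force: [0.4, 0.8, 5.2]
width: 49.1
```

```bash
python3 m.py
```

```text
20.35 [522.53 161.82  94.28] yaw -24.0 mean [-0.079  0.327  4.816 -0.     0.022  0.017] Mz [ 0.041 -0.027  0.079 -0.024] w 49.17
```

play_rows(plan="4.85 0 0 0 0 0 -1;4.85 0 0 0 0 0 -1;4.85 0 0 0 0 0 0;4.85 0 0 0 0 0 0")

```text
t: 20.85
ee_pos: [522.5, 161.8, 94.3]
orientation: [2.604, 1.757, -0.0]
ft_force: [-0.0, 0.4, 3.3]
width: 49.0
```

```bash
python3 m.py
```

```text
21.0 [522.52 161.84  94.3 ] yaw -22.0 mean [-0.181 -0.216  4.011  0.03   0.058  0.035] Mz [0.021 0.012 0.063 0.045] w 48.95
```

play_rows(plan="4.85 0 0 0 0 0 -1;4.85 0 0 0 0 0 -1;4.85 0 0 0 0 0 0;4.85 0 0 0 0 0 0")

```text
t: 21.5
ee_pos: [522.5, 161.9, 94.3]
orientation: [-2.573, -1.802, 0.0]
ft_force: [-0.4, 1.2, 4.6]
width: 48.9
```

```bash
python3 m.py; python3 - <<'E'
from h import *
im=cam("wrist"); save(im,"pics/6.png",(150,150,380,384),2)
E
```

```text
21.65 [522.49 161.85  94.27] yaw -20.0 mean [-0.096  0.922  4.527  0.078  0.062  0.03 ] Mz [0.053 0.013 0.011 0.043] w 49.21
```

View pics/6.png

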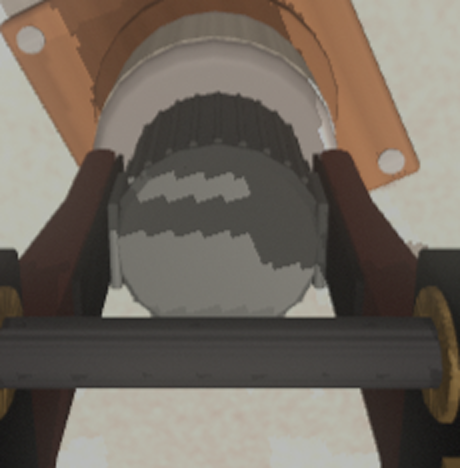

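The cap still follows: the tabs at (115,230) and (320,230) of the crop are square to the pads. I'll keep stepping.

play_rows(plan="4.85 0 0 0 0 0 -1;4.85 0 0 0 0 0 -1;4.85 0 0 0 0 0 0;4.85 0 0 0 0 0 0")

```text
t: 22.2
ee_pos: [522.5, 161.9, 94.3]
orientation: [-2.542, -1.847, 0.0]
ft_force: [-0.1, 1.2, 5.3]
width: 49.5
```

```bash
python3 m.py
```

```text
22.35 [522.5  161.88  94.28] yaw -18.0 mean [-0.281  1.246  4.595  0.227  0.12   0.041] Mz [-0.008  0.056  0.081  0.033] w 49.07
```

play_rows(plan="4.85 0 0 0 0 0 -1;4.85 0 0 0 0 0 0;4.85 0 0 0 0 0 0")

```text
t: 22.72
ee_pos: [522.5, 161.9, 94.3]
orientation: [-2.525, -1.869, 0.0]
ft_force: [0.1, 2.2, 4.5]
width: 48.9
```

```bash
python3 m.py
```

```text
22.88 [522.5  161.87  94.29] yaw -17.0 mean [-5.060e-01  2.218e+00  4.451e+00  3.380e-01  1.270e-01 -1.000e-03] Mz [ 0.018 -0.032  0.022 -0.01 ] w 49.38
```

play_rows(plan="4.85 0 0 0 0 0 -1;4.85 0 0 0 0 0 0;4.85 0 0 0 0 0 0")

```text
t: 23.25
ee_pos: [522.5, 161.9, 94.3]
orientation: [-2.509, -1.891, 0.0]
ft_force: [-1.2, 2.4, 4.6]
width: 49.2
```

```bash
python3 m.py
```

```text
23.4 [522.48 161.89  94.29] yaw -16.0 mean [-1.28   2.951  4.766  0.462  0.217  0.024] Mz [-0.028  0.016  0.052  0.057] w 49.45
```

play_rows(plan="4.85 0 0 0 0 0 -1;4.85 0 0 0 0 0 0;4.85 0 0 0 0 0 0")

```text
t: 23.78
ee_pos: [522.5, 161.9, 94.3]
orientation: [-2.492, -1.912, 0.0]
ft_force: [-1.6, 3.0, 4.3]
width: 49.1
```

```bash
python3 m.py; python3 - <<'E'
from h import *
im=cam("wrist"); save(im,"pics/7.png",(150,150,380,384),2)
E
```

```text
23.93 [522.46 161.88  94.26] yaw -15.0 mean [-1.433  3.526  4.583  0.616  0.241  0.017] Mz [ 0.029  0.067  0.03  -0.057] w 49.08
```

View pics/7.png

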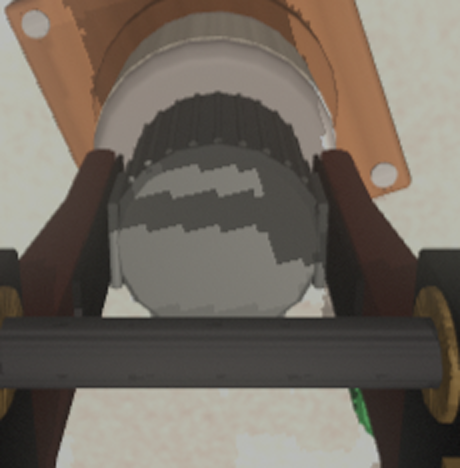

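Lateral force is growing with no axial moment: the force passes through the tool axis, which looks like used-up side play and not the stop. I'll relieve it with a small sideways shift along the force and recheck.

play_rows(plan="4.85 0.04 -0.03 0 0 0 0;4.85 0 0 0 0 0 0;4.85 0 0 0 0 0 0")

```text
t: 24.35
ee_pos: [522.5, 162.0, 94.3]
orientation: [2.492, 1.912, -0.0]
ft_force: [1.1, -0.5, 4.7]
width: 49.5
```

```bash
python3 m.py
```

```text
24.5 [522.47 162.05  94.27] yaw -15.0 mean [ 0.329 -0.588  4.329 -0.174 -0.065 -0.01 ] Mz [-0.05  -0.013 -0.007  0.032] w 48.97
```

play_rows(plan="4.85 0 0 0 0 0 -1;4.85 0 0 0 0 0 -0.5;4.85 0 0 0 0 0 0;4.85 0 0 0 0 0 0")

```text
t: 25.0
ee_pos: [522.3, 162.3, 94.3]
orientation: [2.467, 1.945, -0.0]
ft_force: [0.5, -1.7, 5.0]
width: 49.2
```

```bash
python3 m.py
```

```text
25.15 [522.39 162.26  94.32] yaw -13.5 mean [ 0.508 -1.765  4.456 -0.304 -0.11  -0.   ] Mz [-0.002 -0.023 -0.018  0.043] w 49.39
```

play_rows(plan="4.85 -0.01 0.01 0 0 0 -1;4.85 0 0 0 0 0 -0.5;4.85 0 0 0 0 0 0;4.85 0 0 0 0 0 0")

```text
t: 25.65
ee_pos: [522.3, 162.3, 94.3]
orientation: [-2.441, -1.977, 0.0]
ft_force: [-0.1, -0.3, 5.8]
width: 49.5
```

```bash
python3 m.py
```

```text
25.8 [522.31 162.27  94.27] yaw -12.0 mean [-0.647  0.257  4.942  0.071  0.077 -0.006] Mz [-0.062  0.018  0.001  0.021] w 49.24
```

```bash
sed -i 's/range(4)/range(6)/; s/L.append(np.r_\[o\["ft_force"\],o\["moment"\]\])/L.append(np.r_[o["ft_force"],o["moment"],o["joint_torque"][5]])/' m.py; python3 m.py
```

```text
26.05 [522.33 162.29  94.29] yaw -12.0 mean [-0.533  0.58   4.859  0.099  0.122  0.024  0.006] Mz [ 0.021  0.063  0.044  0.014  0.036 -0.031] w 49.11
```

play_rows(plan="4.85 0 0 0 0 0 -1;4.85 0 0 0 0 0 -0.5;4.85 0 0 0 0 0 0;4.85 0 0 0 0 0 0")

```text
t: 26.55
ee_pos: [522.4, 162.2, 94.3]
orientation: [-2.415, -2.009, 0.0]
ft_force: [-0.8, 0.7, 4.2]
width: 48.6
```

```bash
python3 m.py
```

```text
26.8 [522.4  162.2   94.27] yaw -10.5 mean [-0.863  0.633  4.865  0.119  0.102 -0.007  0.005] Mz [-0.024 -0.003 -0.041  0.017  0.041 -0.031] w 49.04
```

play_rows(plan="4.85 0 0 0 0 0 -1;4.85 0 0 0 0 0 -0.5;4.85 0 0 0 0 0 0;4.85 0 0 0 0 0 0")

```text
t: 27.3
ee_pos: [522.4, 162.2, 94.3]
orientation: [-2.389, -2.04, 0.0]
ft_force: [-1.3, 1.5, 5.4]
width: 49.1
```

```bash
python3 m.py
```

```text
27.55 [522.4  162.2   94.28] yaw -9.0 mean [-1.016e+00  1.254e+00  4.813e+00  1.770e-01  9.700e-02 -1.000e-03
 -4.000e-03] Mz [ 0.003  0.021  0.016 -0.03  -0.012 -0.006] w 49.11
```

play_rows(plan="4.85 0.01 -0.01 0 0 0 -1;4.85 0 0 0 0 0 -0.5;4.85 0 0 0 0 0 0;4.85 0 0 0 0 0 0")

```text
t: 28.05
ee_pos: [522.3, 162.3, 94.3]
orientation: [2.362, 2.071, 0.0]
ft_force: [0.3, 0.7, 4.0]
width: 49.2
```

```bash
python3 m.py
```

```text
28.3 [522.34 162.26  94.28] yaw -7.5 mean [-4.100e-02  3.340e-01  4.243e+00  3.700e-02  1.800e-02 -1.100e-02
  3.000e-03] Mz [ 0.006  0.004  0.02  -0.01  -0.02  -0.068] w 49.17
```

play_rows(plan="4.85 0 0 0 0 0 -1;4.85 0 0 0 0 0 -0.5;4.85 0 0 0 0 0 0;4.85 0 0 0 0 0 0")

```text
t: 28.8
ee_pos: [522.3, 162.3, 94.3]
orientation: [2.335, 2.102, 0.0]
ft_force: [0.0, 0.0, 4.3]
width: 49.5
```

```bash
python3 m.py
```

```text
29.05 [522.29 162.28  94.27] yaw -6.0 mean [-2.300e-01  3.750e-01  4.737e+00  6.000e-02  1.900e-02  2.000e-03
  5.000e-03] Mz [ 0.016 -0.026  0.002  0.029 -0.004 -0.004] w 48.94
```

play_rows(plan="4.85 0 0 0 0 0 -1;4.85 0 0 0 0 0 -0.5;4.85 0 0 0 0 0 0;4.85 0 0 0 0 0 0")

```text
t: 29.55
ee_pos: [522.2, 162.2, 94.3]
orientation: [-2.306, -2.133, 0.0]
ft_force: [-0.9, 0.3, 4.4]
width: 49.1
```

```bash
python3 m.py
```

```text
29.8 [522.19 162.25  94.26] yaw -4.48 mean [-0.944  0.412  4.787  0.039  0.098 -0.041 -0.027] Mz [ 0.003 -0.069 -0.042 -0.035 -0.079 -0.023] w 49.09
```

play_rows(plan="4.85 0 0 0 0 0 -0.5;4.85 0 0 0 0 0 -0.5;4.85 0 0 0 0 0 0;4.85 0 0 0 0 0 0")

```text
t: 30.3
ee_pos: [522.1, 162.2, 94.3]
orientation: [-2.288, -2.153, 0.001]
ft_force: [-2.3, 0.0, 5.1]
width: 49.1
```

```bash
python3 m.py
```

```text
30.55 [522.08 162.21  94.28] yaw -3.48 mean [-1.506e+00  3.830e-01  5.525e+00 -3.000e-03  1.780e-01 -5.600e-02
 -5.100e-02] Mz [-0.057 -0.096 -0.049 -0.027 -0.018 -0.088] w 49.15
```

play_rows(plan="4.85 0 0 0 0 0 -0.5;4.85 0 0 0 0 0 -0.5;4.85 0 0 0 0 0 0;4.85 0 0 0 0 0 0")

```text
t: 31.05
ee_pos: [521.9, 162.2, 94.3]
orientation: [-2.269, -2.172, 0.001]
ft_force: [-1.1, -0.6, 5.8]
width: 49.2
```

```bash
python3 m.py
```

```text
31.3 [521.91 162.17  94.28] yaw -2.48 mean [-1.61   0.015  6.018 -0.055  0.263 -0.077 -0.072] Mz [-0.108 -0.047 -0.062 -0.058 -0.119 -0.072] w 49.18
```

play_rows(plan="4.85 0 0 0 0 0 -0.5;4.85 0 0 0 0 0 -0.5;4.85 0 0 0 0 0 0;4.85 0 0 0 0 0 0")

```text
t: 31.8
ee_pos: [521.7, 162.1, 94.2]
orientation: [-2.25, -2.192, 0.002]
ft_force: [-3.2, -0.5, 7.1]
width: 48.8
```

```bash
python3 m.py;  python3 - <<'E'
from h import *
im=cam("wrist"); save(im,"pics/8.png",(150,150,380,384),2)
E
```

```text
32.05 [521.73 162.1   94.26] yaw -1.49 mean [-2.125 -0.466  6.974 -0.065  0.343 -0.121 -0.106] Mz [-0.157 -0.119 -0.131 -0.098 -0.14  -0.083] w 49.22
```

View pics/8.png

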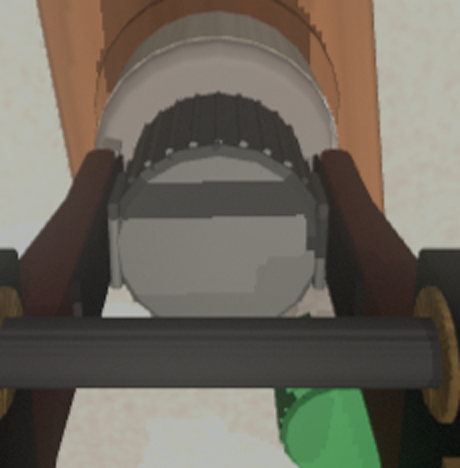

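The stop is felt: the moment grows steadily on both sensors from about yaw -5.5° and is now about 0.11 N m. I'll ease back, watching where the torque vanishes.

play_rows(plan="4.85 0 0 0 0 0 1;4.85 0 0 0 0 0 1;4.85 0 0 0 0 0 0;4.85 0 0 0 0 0 0")

```text
t: 32.6
ee_pos: [521.8, 162.2, 94.3]
orientation: [-2.287, -2.153, 0.001]
ft_force: [-1.9, -1.0, 6.2]
width: 49.2
```

```bash
python3 m.py
```

```text
32.85 [521.83 162.16  94.28] yaw -3.48 mean [-1.697 -0.023  6.076  0.     0.3   -0.058 -0.04 ] Mz [-0.045 -0.036 -0.072 -0.081 -0.039 -0.073] w 48.69
```

play_rows(plan="4.85 0 0 0 0 0 1;4.85 0 0 0 0 0 1;4.85 0 0 0 0 0 0;4.85 0 0 0 0 0 0")

```text
t: 33.35
ee_pos: [522.1, 162.2, 94.3]
orientation: [-2.325, -2.113, 0.001]
ft_force: [-1.1, 0.5, 5.9]
width: 49.3
```

```bash
python3 m.py
```

```text
33.6 [522.08 162.2   94.26] yaw -5.47 mean [-0.952  0.171  5.594 -0.011  0.165 -0.016 -0.023] Mz [-0.042  0.    -0.011  0.018 -0.016 -0.046] w 49.26
```

play_rows(plan="4.85 0 0 0 0 0 1;4.85 0 0 0 0 0 0.5;4.85 0 0 0 0 0 0;4.85 0 0 0 0 0 0")

```text
t: 34.1
ee_pos: [522.2, 162.2, 94.3]
orientation: [-2.352, -2.082, 0.0]
ft_force: [-1.6, -0.3, 4.7]
width: 49.2
```

```bash
python3 m.py
```

```text
34.35 [522.19 162.19  94.27] yaw -6.97 mean [-4.630e-01 -2.750e-01  4.743e+00 -1.700e-02  8.000e-02  7.000e-03
  3.000e-03] Mz [ 0.032 -0.012  0.003  0.028 -0.028  0.017] w 49.43
```

The response is elastic, with zero torque at about yaw -6°. I'll ease to -10°, then lift slowly a few millimetres while watching Fz.

play_rows(plan="4.85 0 0 0 0 0 1;4.85 0 0 0 0 0 1;4.85 0 0 0 0 0 1;4.85 0 0 0 0 0 0;4.85 0 0 -0.05 0 0 0;4.85 0 0 -0.05 0 0 0;4.85 0 0 0 0 0 0;4.85 0 0 0 0 0 0")

```text
t: 35.35
ee_pos: [522.1, 162.2, 95.1]
orientation: [-2.406, -2.019, 0.001]
ft_force: [0.2, -1.2, -0.2]
width: 48.9
```

```bash
python3 m.py
```

```text
35.6 [522.3  162.28  95.25] yaw -10.0 mean [ 0.331 -0.135 -0.737 -0.009  0.009 -0.01  -0.   ] Mz [ 0.038 -0.063 -0.013  0.009 -0.005 -0.026] w 49.17
```

play_rows(plan="4.85 0 0 -0.05 0 0 0;4.85 0 0 -0.05 0 0 0;4.85 0 0 0 0 0 0;4.85 0 0 0 0 0 0")

```text
t: 36.1
ee_pos: [522.3, 162.3, 96.3]
orientation: [2.407, 2.019, 0.0]
ft_force: [-0.9, -0.8, -0.9]
width: 49.4
```

```bash
python3 m.py
```

```text
36.35 [522.31 162.29  96.28] yaw -10.0 mean [-0.101 -0.147 -0.853 -0.012 -0.011 -0.006  0.   ] Mz [-0.014 -0.029 -0.01   0.     0.006  0.012] w 48.86
```

It lifts freely, with Fz about -0.8 N, which is just the cap's weight. I'll continue slowly upward.

play_rows(plan="4.85 0 0 -0.1 0 0 0;4.85 0 0 -0.15 0 0 0;4.85 0 0 -0.15 0 0 0;4.85 0 0 -0.15 0 0 0;4.85 0 0 -0.15 0 0 0;4.85 0 0 -0.15 0 0 0;4.85 0 0 -0.15 0 0 0;4.85 0 0 0 0 0 0")

```text
t: 37.35
ee_pos: [522.4, 162.3, 106.4]
orientation: [2.407, 2.019, 0.0]
ft_force: [0.6, -0.8, -1.0]
width: 48.9
```

```bash
python3 m.py
```

```text
37.6 [522.29 162.26 106.2 ] yaw -10.0 mean [-0.147 -0.086 -1.019 -0.006  0.036 -0.011  0.   ] Mz [-0.01   0.011 -0.025 -0.008 -0.007 -0.028] w 49.4
```

play_rows(plan="4.85 0 0 -0.15 0 0 0;4.85 0 0 -0.15 0 0 0;4.85 0 0 -0.2 0 0 0;4.85 0 0 -0.2 0 0 0;4.85 0 0 -0.2 0 0 0;4.85 0 0 -0.2 0 0 0;4.85 0 0 -0.2 0 0 0;4.85 0 0 -0.2 0 0 0;4.85 0 0 -0.2 0 0 0;4.85 0 0 -0.2 0 0 0;4.85 0 0 -0.2 0 0 0;4.85 0 0 -0.2 0 0 0;4.85 0 0 -0.2 0 0 0;4.85 0 0 -0.2 0 0 0;4.85 0 0 -0.2 0 0 0;4.85 0 0 -0.3 0 0 0;4.85 0 0 -0.4 0 0 0;4.85 0 0 -0.5 0 0 0;4.85 0 0 0 0 0 0")

```text
t: 39.98
ee_pos: [522.7, 162.4, 147.8]
orientation: [2.406, 2.019, 0.002]
ft_force: [-0.1, 0.4, 0.0]
width: 49.1
```

```bash
python3 m.py; python3 - <<'E'
from h import *
# tray floor outline from scene+side by colour/height
for n in("scene","side"):
    im=cam(n); w=cloud(im); hsv=cv2.cvtColor(im["pixels"],cv2.COLOR_RGB2HSV)
    m=((hsv[...,0]>8)&(hsv[...,0]<28)&(hsv[...,1]>70)&(abs(w[...,0]-514)<130)&(abs(w[...,1]+149)<130)&(w[...,2]<20)).astype(np.uint8)
    k,l,s,c=cv2.connectedComponentsWithStats(m); i=1+np.argmax(s[1:,4])
    print(n,cv2.minAreaRect(w[l==i][:,:2].astype(np.float32)),s[i,4])
E
```

```text
40.23 [522.19 162.26 147.13] yaw -10.0 mean [-0.009 -0.281 -1.243 -0.007  0.021 -0.006  0.   ] Mz [-0.088 -0.004  0.008 -0.021  0.028  0.041] w 49.06
scene ((511.11376953125, -147.1538848876953), (164.5539093017578, 161.4333953857422), 22.61212921142578) 2854
side ((511.9605712890625, -149.29200744628906), (158.27041625976562, 164.33111572265625), 22.182743072509766) 1921
```

The cap is off and the tray centre is about (511.6,-148.5). Carry it over next.

play_rows(plan="4.85 -0.8 0.1 0 0 0 0;4.85 -1.4 0.2 0 0 0 0;4.85 -2.2 0.31 0 0 0 0;4.85 -2.2 0.31 0 0 0 0;4.85 -2.2 0.31 0 0 0 0;4.85 -2.2 0.31 0 0 0 0;4.85 -2.2 0.31 0 0 0 0;4.85 -2.2 0.31 0 0 0 0;4.85 -2.2 0.31 0 0 0 0;4.85 -2.2 0.31 0 0 0 0;4.85 -2.2 0.31 0 0 0 0;4.85 -2.2 0.31 0 0 0 0;4.85 -2.2 0.31 0 0 0 0;4.85 -2.2 0.31 0 0 0 0;4.85 -1.4 0.22 0 0 0 0;4.85 -0.8 0.12 0 0 0 0;4.85 0 0 0 0 0 0;4.85 0 0 0 0 0 0")

```text
t: 42.58
ee_pos: [511.7, -148.1, 147.2]
orientation: [-2.406, -2.02, 0.0]
ft_force: [0.8, 0.2, -1.1]
width: 49.2
```

```bash
python3 m.py; python3 - <<'E'
from h import *
im=cam("wrist"); w=cloud(im); save(im,"pics/9.png",None,1.2)
m=(w[...,2]>-5)&(w[...,2]<14)&(np.hypot(w[...,0]-512,w[...,1]+148)<130)
hsv=cv2.cvtColor(im["pixels"],cv2.COLOR_RGB2HSV)
mm=(m&(hsv[...,0]>8)&(hsv[...,0]<28)&(hsv[...,1]>70)).astype(np.uint8)
k,l,s,c=cv2.connectedComponentsWithStats(mm); i=1+np.argmax(s[1:,4]); print(cv2.minAreaRect(w[l==i][:,:2].astype(np.float32)))
E
```

```text
42.83 [ 511.82 -148.23  147.29] yaw -9.97 mean [ 0.028  0.008 -0.705 -0.01   0.017  0.004  0.001] Mz [-0.013 -0.001  0.034 -0.007 -0.037  0.049] w 49.18
((512.6984252929688, -147.38897705078125), (159.50930786132812, 164.3443603515625), 22.701135635375977)
```

View pics/9.png

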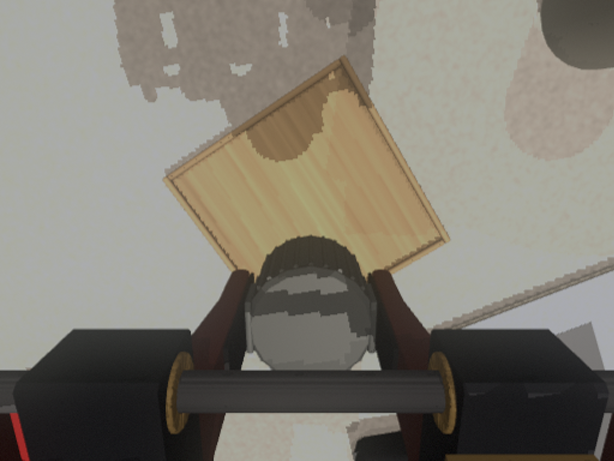

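The cap is held upright at (310,320), and its measured position is over the wooden tray's centre. I'll lower it to just above the floor and then feel for contact.

play_rows(plan="4.85 0 0 0.6 0 0 0;4.85 0 0 1 0 0 0;4.85 0 0 1.2 0 0 0;4.85 0 0 1.2 0 0 0;4.85 0 0 1.2 0 0 0;4.85 0 0 1.2 0 0 0;4.85 0 0 1.2 0 0 0;4.85 0 0 1.2 0 0 0;4.85 0 0 1.2 0 0 0;4.85 0 0 1 0 0 0;4.85 0 0 0.8 0 0 0;4.85 0 0 0.5 0 0 0;4.85 0 0 0.3 0 0 0;4.85 0 0 0 0 0 0;4.85 0 0 0.05 0 0 0;4.85 0 0 0.05 0 0 0;4.85 0 0 0 0 0 0;4.85 0 0 0 0 0 0")

```text
t: 45.12
ee_pos: [511.8, -148.6, 20.3]
orientation: [2.407, 2.019, 0.0]
ft_force: [-0.1, 0.1, 0.0]
width: 49.0
```

```bash
python3 m.py
```

```text
45.38 [ 511.76 -148.61   20.29] yaw -10.0 mean [ 0.142 -0.409 -0.752 -0.011  0.01  -0.01   0.   ] Mz [ 0.007 -0.004 -0.033 -0.012 -0.007 -0.014] w 48.97
```

play_rows(plan="4.85 0 0 0.1 0 0 0;4.85 0 0 0.1 0 0 0;4.85 0 0 0.05 0 0 0;4.85 0 0 0.05 0 0 0;4.85 0 0 0 0 0 0;4.85 0 0 0 0 0 0")

```text
t: 46.12
ee_pos: [511.7, -148.6, 17.3]
orientation: [-2.407, -2.019, 0.0]
ft_force: [-0.9, 0.2, 1.6]
width: 49.2
```

```bash
python3 m.py
```

```text
46.38 [ 511.71 -148.59   17.31] yaw -10.0 mean [-8.950e-01  3.100e-01  1.606e+00  3.700e-02  1.320e-01 -1.400e-02
 -1.000e-03] Mz [-0.036 -0.039  0.005 -0.009  0.002 -0.009] w 49.18
```

Contact made: Fz rose from -0.75 N to +1.6 N. I'll open gradually and then retreat straight up.

play_rows(plan="5.0 0 0 0 0 0 0;5.3 0 0 0 0 0 0;5.6 0 0 0 0 0 0;5.9 0 0 0 0 0 0;6.2 0 0 0 0 0 0;6.5 0 0 0 0 0 0;7.0 0 0 0 0 0 0;8.0 0 0 0 0 0 0;8.78 0 0 0 0 0 0;8.78 0 0 0 0 0 0;8.78 0 0 0 0 0 0;8.78 0 0 0 0 0 0")

```text
t: 47.88
ee_pos: [511.7, -148.6, 17.3]
orientation: [-2.407, -2.019, 0.0]
ft_force: [-0.2, -0.4, -0.0]
width: 87.5
```

play_rows(plan="8.78 0 0 -0.3 0 0 0;8.78 0 0 -0.6 0 0 0;8.78 0 0 -1 0 0 0;8.78 0 0 -1.2 0 0 0;8.78 0 0 -1.6 0 0 0;8.78 0 0 -2 0 0 0;8.78 0 0 -2.5 0 0 0;8.78 0 0 -2.5 0 0 0;8.78 0 0 -2.5 0 0 0;8.78 0 0 -1.5 0 0 0;8.78 0 0 0 0 0 0;8.78 0 0 0 0 0 0")

```text
t: 49.38
ee_pos: [511.2, -148.5, 173.7]
orientation: [-2.406, -2.019, 0.001]
ft_force: [-0.8, -0.0, -0.5]
width: 88.0
```

```bash
python3 m.py; python3 - <<'E'
from h import *
im=cam("wrist"); w=cloud(im); z=w[...,2]; save(im,"pics/10.png",None,1.2)
m=(z>30)&(z<60)&(np.hypot(w[...,0]-512,w[...,1]+148)<60); q=w[m]
print("cap",q.mean(0),np.percentile(q[:,2],[5,50,95]),cv2.minAreaRect(q[:,:2].astype(np.float32)))
for n in("scene",):
    im=cam(n); w=cloud(im); z=w[...,2]
    for nm,x,y,r in(("mug",735,-36,70),("jar",716,160,45),("case",547,-445,110)):
        m=(z>12)&(z<110)&(np.hypot(w[...,0]-x,w[...,1]-y)<r); q=w[m]; print(nm,np.percentile(q,3,axis=0).round(),np.percentile(q,97,axis=0).round())
E
```

```text
49.62 [ 511.39 -148.47  173.52] yaw -10.0 mean [-0.257  0.072 -0.001 -0.001  0.031 -0.017  0.   ] Mz [-0.053 -0.032  0.045 -0.02  -0.007 -0.033] w 87.95
cap [ 512.2857315  -147.41929324   44.01684612] [39.84287395 44.60423765 45.9013582 ] ((512.0689086914062, -149.22915649414062), (51.198875427246094, 61.56684112548828), 79.53131103515625)
mug [697. -81.  16.] [772.  11.  95.]
jar [696. 141.  16.] [738. 181.  76.]
case [ 521. -515.   15.] [ 576. -373.   36.]
```

View pics/10.png

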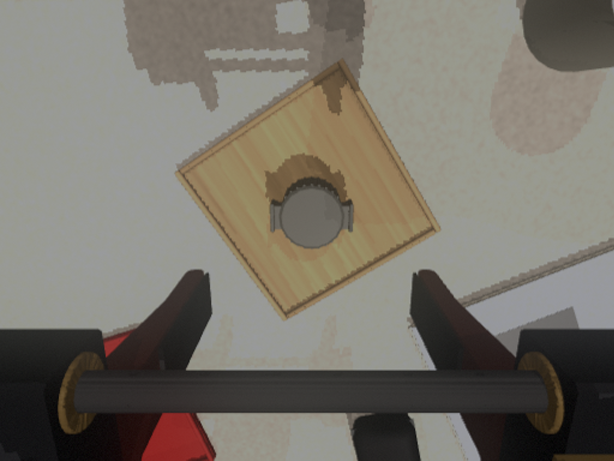

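The cap stands upright in the wooden tray at (312,215). Its tabs have sprung back to about 62 mm across, its top is at z of about 44, and the bystanders have not moved. I'll hand the job in.

```bash
python3 -c "
from workcell import *
print(close_job())"
```

```text
the job is handed in; nothing more can be done
None
```

The grey cap is off the tub and standing upright in the middle of the wooden tray. I handed the job in at about 50 s of the 72 s allowed; the hand-in gives no verdict.

- **Squeeze and turn:** I squeezed the tabs to about 49 mm between the pads and turned the cap about 82° anticlockwise. The stop showed as a moment rising steadily to about 0.12 N m. I then eased back to about 4° before the point where that moment had vanished.
- **Lift and placing:** the lift-off showed only the cap's own weight (about 0.8–1.2 N). It touched down in the tray at about 1.6 N.
- **Last checks:** the cap's centre was at about (512, -149), with the tray's centre at about (512, -148). The cap's top was at 44 mm and the tabs had sprung back to about 62 mm. The gripper was clear, with no force on it. The mug, jar and case had not moved.
- **Side force while turning:** partway round, a side force of up to about 4 N built up with no twisting moment. I took it as the cap's side play being used up and relieved it with a shift of about 0.5 mm. The 4–7 N downward push on the cap while turning also stayed small.
- **Not checked:** I could not measure the grip force itself. It was set only through the commanded opening of 48.5 mm, and the gripper's fixed limit is 30 N.

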